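Snap the caddy lid on and tug-test it

TASK

Close the steel tea caddy with its loose lid: press the lid straight down, never with more than 25 N, until its catches snap and it is fully home. Then, holding only the lid, tug it straight up with a steady 9 N for about half a second to confirm that it is retained, and leave it fully home, without disturbing the whisk or the scoop.

Things in the scene. Friction and masses are not known exactly. Their poses are not given: they have to be found in the camera images.
- lid: Loose steel lid, about 0.12 kg, knob up on the cabinet top. Origin: centre of its plug's underside; z up; round, yaw does not matter. From the origin up: tapered plug (42 mm wide at the bottom, 53 mm at the bead 8 to 9.5 mm up), neck 46 mm wide, flange 70 mm wide from 20 to 26 mm, round wooden knob 21 mm wide from 26 to 66 mm.
- lid_knob (a point): Point on the lid's axis where the knob is best gripped, 52 mm above the lid's origin (26 mm above the flange's top, 14 mm below the knob's top).
- stand: Fixed medium-brown wooden base 130 x 130 x 22 mm that carries the caddy and cannot be moved by hand. Origin: centre of its underside; z up. The caddy can also be told by this square base.
- caddy_mouth (a point): Centre of the caddy's mouth at rim level, z up, about 110 mm above the cabinet top. The caddy is an upright open steel tin, 70 mm outside, 56 mm inside diameter, 84 mm tall. Fully home, the lid's flange lies on this rim (lid origin 20 mm below this point); merely laid on the catches, the lid stands about 10 mm higher.
- caddy (a joint): Vertical give of the caddy on the stiff rubber bush that joins it to its stand, in m: about 0 when left alone, positive when pulled up, negative when pressed down, about 20 N per mm (so a 9 N pull raises it by only 0.45 mm, less than these readings can tell), travel 3 mm either way.
- whisk: Loose bamboo tea whisk standing on its white porcelain shaper, one piece, 60 mm across, 150 mm tall. Origin: centre of its underside. Leave alone.
- scoop: Loose wooden tea scoop lying flat, 185 mm long, 25 mm wide, up to 11 mm high. Origin: underside near mid-length, x along its length. Leave alone.
- caddy_catch (a point): Point on the caddy's axis 6 mm below the rim, at the height of four small sprung balls that stand about 4 mm into the mouth and catch over the bead of the lid's plug. Snapping in takes about 8 to 12 N; once in, the lid has about 1 mm of up-and-down play; a pull of about 14 N or more tears it out.

How it is judged:
On the way, in this order (a step that is already met when the one before it is completed fails the run):
1. the lid is pressed home: its origin at least 19 mm below the rim's centre (20 mm is fully home), centred within 4 mm, not tilted, and the caddy not being pulled up (z of lid in the frame of caddy_mouth below -0.019 m and horizontal distance between lid and caddy_mouth below 0.004 m and angle between the z axis of lid and the z axis of caddy_mouth, either way round below 0.06 rad and value of joint caddy below 0.0001 m), for 0.2 s.
2. gripped by the lid and pulled up with 6 to 12 N (caddy raised 0.3 to 0.6 mm on its bush) for 0.4 s, the lid still caught (z of lid in the frame of caddy_mouth below -0.0165 m and horizontal distance between lid and caddy_mouth below 0.004 m and angle between the z axis of lid and the z axis of caddy_mouth, either way round below 0.06 rad and value of joint caddy between 0.0003 and 0.0006 m and contact force between the fingers and lid above 0.5 N), for 0.4 s.
At the end, for the whole second after the job is handed in: The lid is home in the caddy (origin 18 mm or more below the rim's centre, within 4 mm of its axis, tilted under 0.06 rad), at rest and let go, the caddy back at rest on its bush (within 0.15 mm), whisk and scoop within 20 mm of where they stood (z of lid in the frame of caddy_mouth below -0.018 m and horizontal distance between lid and caddy_mouth below 0.004 m and angle between the z axis of lid and the z axis of caddy_mouth, either way round below 0.06 rad and linear speed of lid below 0.01 m/s and value of joint caddy between -0.00015 and 0.00015 m and distance of each of whisk, scoop from where it was at the start of the episode below 0.02 m); the robot touches nothing.
It fails at once if the caddy is pressed down with more than 25 N (value of joint caddy below -0.00125 m).
It fails at once if the gripper takes hold of the caddy or its stand instead of the lid (over 5 N) (contact force between the fingers and stand above 5 N).
It fails at once if the whisk is knocked over or moved by over 20 mm, or the scoop is moved by over 20 mm (distance of any of whisk, scoop from where it was at the start of the episode above 0.02 m or angle between whisk's own z axis and vertical above 0.3 rad).
It also fails if it takes over 64 s, if anything falls off the work surface, if the arm or the gripper's body presses on something with over 40 N, if the wrist force passes 120 N, or if a joint passes its speed limit or range.

ROBOT

A 7-joint arm with a two-finger parallel gripper is mounted at the origin on the work surface. World frame = base frame: x ahead of the robot, y to its left, z up, the work surface at z = 0. Lengths are in m, angles in rad, forces in N, time in s.
With the tool pointing down it reaches from about 0.4 to 0.875 m from the base axis. Payload 4.4 kg.
Tool frame: the origin (TCP) lies at the very end of the fingers, on their centre line; the grasp point (between the pads) lies 19 mm behind it; z points along the fingers, y is the direction in which the jaws open and shut (so a half turn about z gives the same grasp; the last joint's range is limited). The gripper opens to 85 mm and grips with 20 to 120 N. Pads are 22 mm wide; open, the fingers measure 114 mm over their backs; the gripper's body (76 mm by 85 mm) begins 54 mm behind the grasp point. The pads swing forward as they close: fully open they stand 13 mm farther back than shut.
Start: joints at [-1.386, 0.628, 0.038, 1.517, -0.027, 0.996, -0.02], TCP at [0.161, 0.63, 0.231] pointing down, gripper open.
Joint ranges: [-3.06, 3.06], [-0.37, 2.12], [-1.25, 1.32], [0.18, 2.47], [-1.1, 4.24], [0.23, 1.98], [-2.94, 2.94]. Speed limits (rad/s): [2.57, 2.57, 3.14, 3.14, 3.14, 3.14, 3.14].

INTERFACE

Orientations are given as a unit quaternion [x, y, z, w].
In Python, from plant import arm gives the robot as it stands.
- The arm moves only by the tool servo_tool, never from a script. Its argument "rows" is a list of rows, each a list of 6 numbers: the shift along the world's x, y, z as a fraction of full scale, then the turn, a rotation vector about the world's x, y, z as a fraction of full scale. In form: [[dx, dy, dz, wx, wy, wz], ...]. A call has exactly 10 rows; each row shifts and turns the pose as measured when the row begins; what a row does not reach is not made up. Full scale, the value 1, is 0.04 m for a shift and 0.12 rad for a turn. A row lasts 1/8 s, in which the tool goes at most 62.5 mm and 10.7 degrees, less where a joint would pass 70% of its speed; a pose out of reach is approached as far as the arm can. A call with a number of a shift or a turn outside -1 to 1 is refused whole. A call with a gripper value outside its range is refused whole. "gripper" is the gripper's target within -1 to 1 (fully open at 1, half-way at 0, shut at -1), set as the call begins (left out, the last holds). The fingers move at their own pace and stop on an object; the grip force is fixed at half the most. Time passes only in rows, so rows that do not move let the fingers close, or fill a call up. It gives the time, the measured TCP pose, the force and the opening at its end, in the units of the state.
- arm.state(): the state, without advancing time (a new reading comes with each control period).
- arm.get_image(name): name is "side" or "top"; returns the picture (420x560x3 uint8, blue, green, red); there is no depth.
- arm.camera_info(name): a dict with "K" (3x3 intrinsics, pixels), "extrinsics" (4x4, takes a point from camera to world coordinates). Camera axes: x right, y up, looking along -z (the intrinsics and any distortion apply to the point x, -y, -z); pixel columns grow to the right and rows downward; lengths in m; the calibration is good to about 2 mm. A picture is of the moment at which its call begins. camera_info takes no time and is no camera call.
- arm.finish_job(): hands the job in, once; it reports no verdict.
The state is a dict: "time": time; "joint_pos": joint angles; "qd": joint speeds; "tau": joint torques, N m; "tool_pos": TCP position; "eef_rot": TCP orientation; "wrist_force": force on the tool from outside, world axes, zero at the start; "torque": the same for the moment, N m; "finger_gap": opening from 0.0 (shut) to 1.0 (fully open).
Only numpy, scipy, OpenCV 4.12 (cv2) and the standard library are available. Lean on these libraries where they do the work, as an engineer would, in place of code of your own. Each camera call takes 0.05 s, during which the arm holds its last target.

## Working session

There is one attempt and no reset: what is moved stays moved. The work goes in short steps, Python scripts to look and compute and a tool call to move; the robot and the scene stay as the last step left them, time stands still between calls to the robot, and variables do not carry over. Pictures are saved under pics/ and viewed, and the job is handed in when it is done.

Besides the shell and the picture viewer there is one more tool, called after "Emit:" as name(argument=value, ...) on one line, values as JSON. servo_tool: Moves the arm, as the interface text tells. Its arguments: {"type":"object","properties":{"rows":{"type":"array"},"gripper":{"type":"number"}},"required":["rows"]}

```bash
ls; mkdir -p pics
python3 - <<'E'
from plant import arm
import cv2
s=arm.state()
print({k:(v if not hasattr(v,'round') else v) for k,v in s.items()})
for n in("side","top"):
    cv2.imwrite(f"pics/{n}0.png",arm.get_image(n)); i=arm.camera_info(n); print(n,i)
E
```

```text
pics
{'time': 0.0, 'joint_pos': array([-1.38579407,  0.62933558,  0.03843251,  1.51835565, -0.02700725,
        0.99627275, -0.0200139 ]), 'qd': array([ 6.15933299e-04, -5.83115645e-05,  1.91628464e-05,  5.43398555e-04,
       -1.01228925e-03,  8.50242879e-04, -9.90631382e-04]), 'tau': array([ 3.17119157e-04, -5.63402259e+01,  1.22647092e+00, -1.93445045e+01,
        1.10886118e-02,  1.03575361e-02, -3.33823039e-06]), 'tool_pos': array([0.16113073, 0.62908352, 0.23039968]), 'eef_rot': array([ 1.25077594e-01,  9.92146530e-01, -9.20305514e-04, -1.10016062e-04]), 'wrist_force': array([ 0.41752137, -0.40055083,  0.83095065]), 'torque': array([-0.027212  , -0.00504841,  0.03507288]), 'finger_gap': 0.9998092202920353}
side {'K': array([[468.41281633,   0.        , 277.44236315],
       [  0.        , 468.41281633, 207.25348274],
       [  0.        ,   0.        ,   1.        ]]), 'extrinsics': array([[-0.97621326,  0.109069  , -0.18738094,  0.43001219],
       [-0.21651859, -0.53541135,  0.81636658,  0.79990254],
       [-0.01128559,  0.83751934,  0.54629112,  0.610995  ],
       [ 0.        ,  0.        ,  0.        ,  1.        ]])}
top {'K': array([[380.42930958,   0.        , 284.30776678],
       [  0.        , 380.42930958, 206.96604781],
       [  0.        ,   0.        ,   1.        ]]), 'extrinsics': array([[-0.00249588,  0.99895034, -0.04573821,  0.5880498 ],
       [-0.9999006 , -0.00312771, -0.0137477 , -0.00284338],
       [-0.01387632,  0.04569935,  0.99885886,  0.84788332],
       [ 0.        ,  0.        ,  0.        ,  1.        ]])}
```

View pics/side0.png

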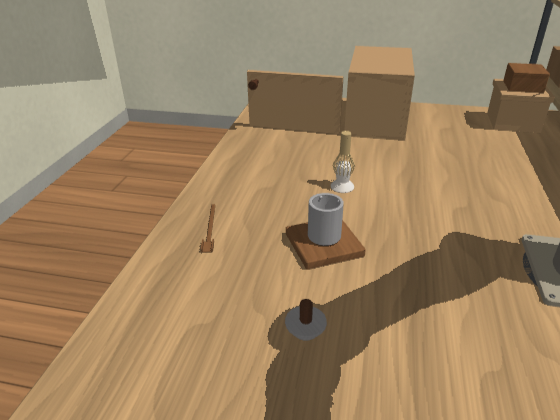

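View pics/top0.png

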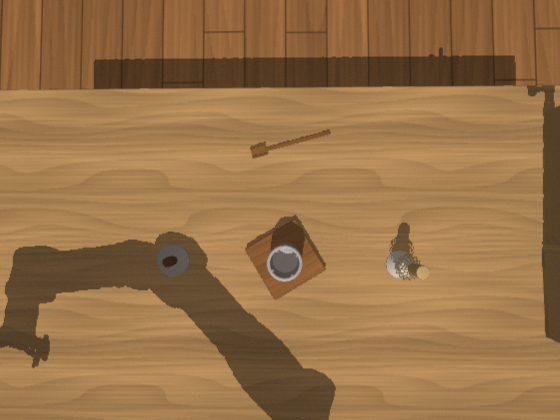

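Run:
```python
import cv2,numpy as np
t=cv2.imread('pics/top0.png');s=cv2.imread('pics/side0.png')
def c(im,x,y,w,h): return cv2.resize(im[y:y+h,x:x+w],(390,290),interpolation=cv2.INTER_NEAREST)
a=np.vstack([np.hstack([c(t,140,232,66,49),c(t,243,225,84,62)]),np.hstack([c(s,272,285,66,49),c(s,285,190,84,62)])])
cv2.imwrite('pics/z0.png',a)
```

```text
(no output)
```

View pics/z0.png

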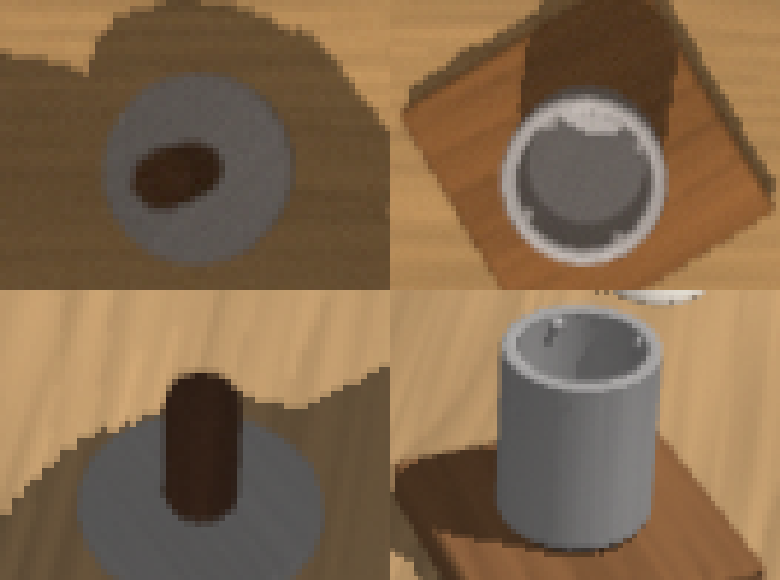

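```bash
cat > h.py <<'E'
import numpy as np,cv2
from plant import arm
def ray(n,u,v):
    i=arm.camera_info(n);K=i["K"];E=i["extrinsics"]
    d=np.linalg.inv(K)@[u,v,1];d=E[:3,:3]@[d[0],-d[1],-d[2]]
    return E[:3,3],d
def at(n,u,v,z):
    o,d=ray(n,u,v);return (o+d*(z-o[2])/d[2]).round(4)
def proj(n,p):
    i=arm.camera_info(n);K=i["K"];E=i["extrinsics"]
    q=E[:3,:3].T@(np.array(p)-E[:3,3]);q=K@[q[0],-q[1],-q[2]];return (q[:2]/q[2]).round(1)
E
python3 - <<'E'
from h import *
for n,box in (("top",(145,235,60,50)),("side",(272,285,66,60))):
    im=cv2.imread(f'pics/{n}0.png');x,y,w,h=box
    hsv=cv2.cvtColor(im,cv2.COLOR_BGR2HSV)[y:y+h,x:x+w]
    m=((hsv[...,1]<60)).astype(np.uint8)
    c=max(cv2.findContours(m,0,1)[0],key=cv2.contourArea);hull=cv2.convexHull(c)
    e=cv2.fitEllipse(hull); print(n,e,cv2.boundingRect(c))
    u,v=e[0][0]+x,e[0][1]+y
    print("lid",u,v,at(n,u,v,.024),at(n,u,v,.026), at(n,u+e[1][0]/2,v,.026))
print("rim top",at("top",284.7,263.4,.109),"side",at("side",325.9,202.4,.109))
print("knobtop: top",at("top",140+150/5.91,232+178/5.91,.066),"side",at("side",272+201/5.91,285+(385-290)/5.91,.066))
E
```

```text
top ((27.898456573486328, 24.97793197631836), (31.41541290283203, 31.746509552001953), 39.55206298828125) (13, 10, 31, 31)
lid 172.89845657348633 259.97793197631836 [0.5117 0.2498 0.024 ] [0.5119 0.2492 0.026 ] [0.5119 0.2152 0.026 ]
side ((33.345909118652344, 36.9992790222168), (34.647308349609375, 41.06526565551758), 94.98995208740234) (13, 21, 42, 35)
lid 305.34590911865234 321.9992790222168 [0.51   0.2551 0.024 ] [0.5097 0.2569 0.026 ] [0.4816 0.251  0.026 ]
rim top [0.5128 0.0068 0.109 ] side [0.5116 0.0132 0.109 ]
knobtop: top [0.5113 0.2524 0.066 ] side [0.5108 0.2491 0.066 ]
```

Emit:
servo_tool(rows=[[0.8,-0.86,-0.1,0,0,0],[0.8,-0.86,-0.1,0,0,0],[0.8,-0.86,-0.1,0,0,0],[0.8,-0.86,-0.1,0,0,0],[0.8,-0.86,-0.1,0,0,0],[0.8,-0.86,-0.1,0,0,0],[0.8,-0.86,-0.1,0,0,0],[0.8,-0.86,-0.1,0,0,0],[0.8,-0.86,-0.1,0,0,0],[0.8,-0.86,-0.1,0,0,0]], gripper=0)

```text
time: 1.35
tool_pos: [0.4837, 0.2756, 0.1858]
eef_rot: [0.12, 0.993, -0.002, -0.002]
wrist_force: [0.1, -0.2, -0.6]
finger_gap: 0.503
```

Emit:
servo_tool(rows=[[0.18,-0.17,-0.4,0,0,0],[0.18,-0.17,-0.4,0,0,0],[0.18,-0.17,-0.4,0,0,0],[0.18,-0.17,-0.4,0,0,0],[0,0,-0.3,0,0,0],[0,0,0,0,0,0],[0,0,0,0,0,0],[0,0,0,0,0,0],[0,0,0,0,0,0],[0,0,0,0,0,0]])

```text
time: 2.6
tool_pos: [0.5135, 0.2477, 0.1048]
eef_rot: [0.12, 0.993, -0.002, -0.003]
wrist_force: [-0.4, -0.3, -0.5]
finger_gap: 0.498
```

Run:
```python
from h import *
p=arm.state(); print(p['tool_pos'],p['eef_rot'],p['wrist_force'])
t=arm.get_image("top");s=arm.get_image("side")
cv2.imwrite("pics/t1.png",t);cv2.imwrite("pics/s1.png",s)
for n in("top","side"): print(n,proj(n,p['tool_pos']))
a=cv2.resize(t[210:310,110:240],(780,600),interpolation=0)[:, :390*2]
b=cv2.resize(s[230:350,250:380],(650,600),interpolation=0)
cv2.imwrite("pics/t1z.png",a);cv2.imwrite("pics/s1z.png",b)
```

```text
[0.51347226 0.24774706 0.10483759] [ 0.11987121  0.99278304 -0.00204535 -0.00292342] [-0.41521659 -0.2949753  -0.48572691]
top [161.3 263. ]
side [305.1 282.4]
```

View pics/t1z.png

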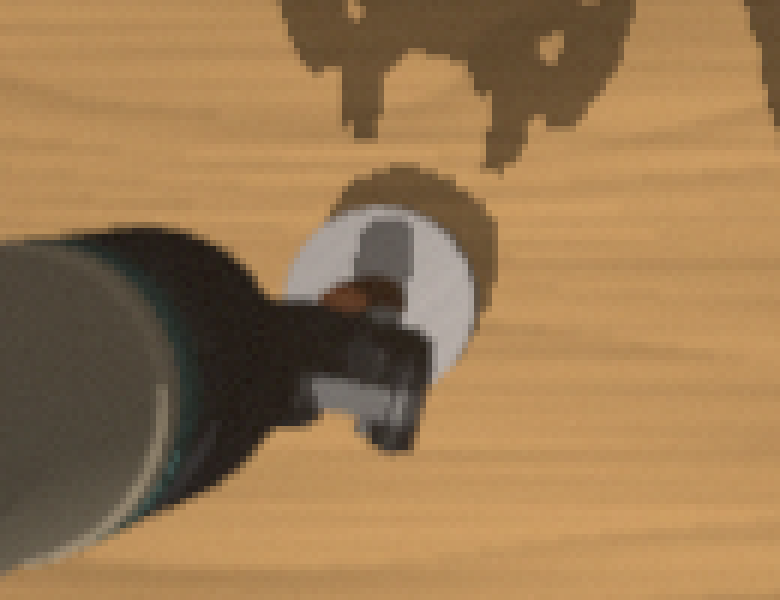

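View pics/s1z.png

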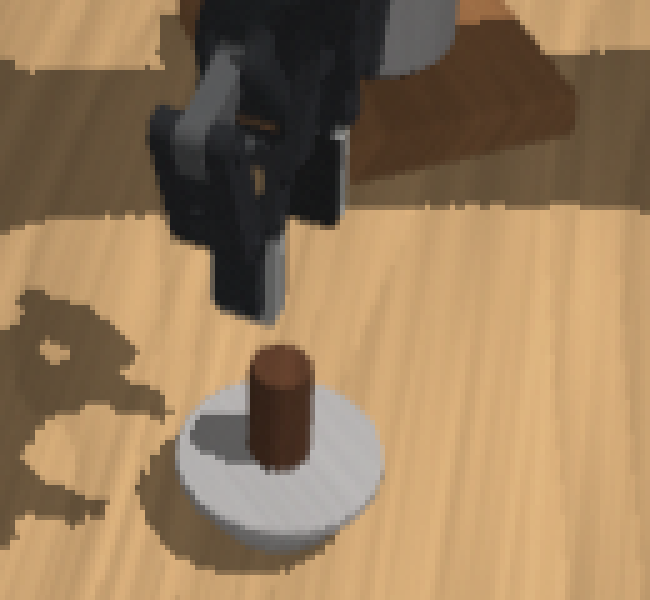

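Emit:
servo_tool(rows=[[-0.06,0.07,0,0,0,0],[0,0,-0.25,0,0,0],[0,0,-0.4,0,0,0],[0,0,-0.4,0,0,0],[0,0,-0.4,0,0,0],[0,0,-0.2,0,0,0],[0,0,0,0,0,0],[0,0,0,0,0,0],[0,0,0,0,0,0],[0,0,0,0,0,0]])

```text
time: 3.95
tool_pos: [0.5106, 0.2504, 0.0335]
eef_rot: [0.12, 0.993, -0.002, -0.003]
wrist_force: [0.6, 0.1, -0.2]
finger_gap: 0.496
```

Emit:
servo_tool(rows=[[0,0,0,0,0,0],[0,0,0,0,0,0],[0,0,0,0,0,0],[0,0,0,0,0,0],[0,0,0,0,0,0],[0,0,0,0,0,0],[0,0,0,0,0,0],[0,0,0,0,0,0],[0,0,0,0,0,0],[0,0,0,0,0,0]], gripper=-1)

```text
time: 5.2
tool_pos: [0.5111, 0.2507, 0.0341]
eef_rot: [0.12, 0.993, -0.002, -0.003]
wrist_force: [-0.7, 0.5, 0.1]
finger_gap: 0.23
```

Run:
```python
from h import *
p=arm.state(); print(p['tool_pos'],p['eef_rot'],p['wrist_force'],p['finger_gap'])
t=arm.get_image("top");s=arm.get_image("side")
cv2.imwrite("pics/t2.png",t);cv2.imwrite("pics/s2.png",s)
a=cv2.resize(t[210:310,110:240],(390,300),interpolation=0)
b=cv2.resize(s[250:350,250:380],(390,300),interpolation=0)
cv2.imwrite("pics/z2.png",np.hstack([a,b]))
```

```text
[0.51105415 0.25066062 0.03414596] [ 0.12000028  0.99276817 -0.00192913 -0.00275099] [-0.71474741  0.45006622  0.07138405] 0.23018461030404164
```

View pics/z2.png

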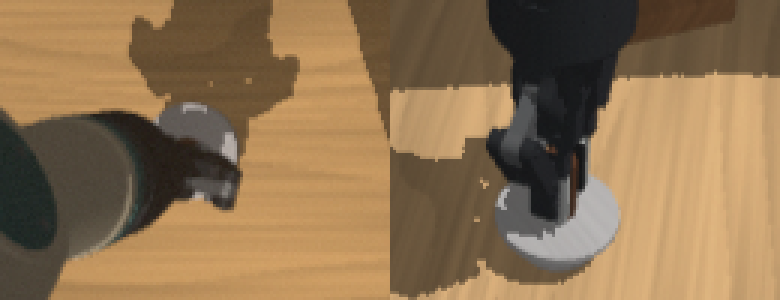

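Run:
```python
from h import *
t=cv2.imread('pics/t2.png')
cv2.imwrite('pics/c.png',np.hstack([cv2.resize(t[235:295,255:315],(400,400),interpolation=0),cv2.resize(cv2.imread('pics/side0.png')[190:250,295:355],(400,400),interpolation=0)]))
for z in (.106,.108,.11): print(z,at("top",284.2,262.9,z),at("side",325.4,201.9,z))
print(at("top",172.9,260,.026),at("side",305.4,320.1,.026))
# edge check sizes
print(at("top",284.2+18,262.9,.11)-at("top",284.2-18,262.9,.11))
```

```text
0.106 [0.5134 0.0078 0.106 ] [0.5133 0.0069 0.106 ]
0.108 [0.5136 0.0078 0.108 ] [0.5129 0.01   0.108 ]
0.11 [0.5138 0.0078 0.11  ] [0.5126 0.0132 0.11  ]
[0.5119 0.2492 0.026 ] [0.5104 0.2527 0.026 ]
[-1.00e-04 -6.94e-02  0.00e+00]
```

View pics/c.png

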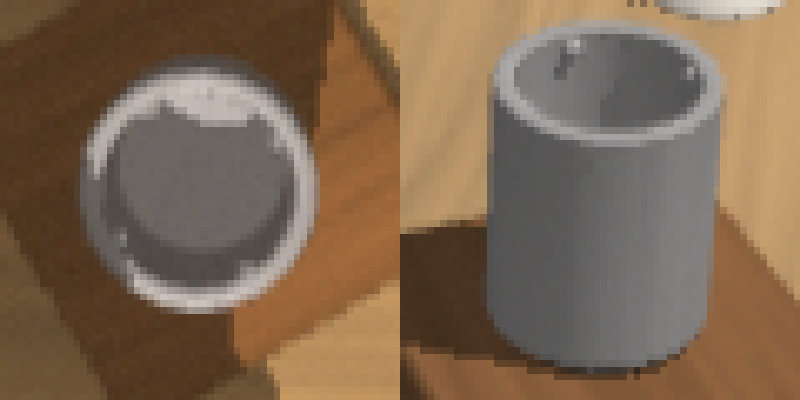

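Emit:
servo_tool(rows=[[0,0,0.2,0,0,0],[0,0,0.5,0,0,0],[0,0,0.7,0,0,0],[0,0,0.7,0,0,0],[0,0,0.7,0,0,0],[0,0,0.4,0,0,0],[0,0,0.2,0,0,0],[0,0,0,0,0,0],[0,0,0,0,0,0],[0,0,0,0,0,0]])

```text
time: 6.55
tool_pos: [0.5083, 0.249, 0.1745]
eef_rot: [0.12, 0.993, -0.003, -0.005]
wrist_force: [-0.3, 0.2, -1.2]
finger_gap: 0.233
```

Emit:
servo_tool(rows=[[0,-0.3,0,0,0,0],[0,-0.6,0,0,0,0],[0,-0.8,0,0,0,0],[0,-0.8,0,0,0,0],[0,-0.8,0,0,0,0],[0,-0.8,0,0,0,0],[0,-0.8,0,0,0,0],[0,-0.5,0,0,0,0],[0,-0.2,0,0,0,0],[0,0,0,0,0,0]])

```text
time: 7.8
tool_pos: [0.504, 0.0097, 0.1712]
eef_rot: [0.122, 0.992, -0.007, -0.008]
wrist_force: [0.4, -0.1, -0.7]
finger_gap: 0.231
```

```bash
cat >> h.py <<'E'
from scipy.spatial.transform import Rotation as R
def rep(tx=.5126,ty=.0084):
    p=arm.state();z=R.from_quat(p['eef_rot']).as_matrix()[:,2]
    w=np.cross(z,[0,0,-1])
    print('t',p['time'],'tcp',p['tool_pos'].round(5),'F',p['wrist_force'].round(2),'tau',p['torque'].round(2),'turn units',(w/.12).round(3),'shift units',((np.array([tx,ty])-p['tool_pos'][:2])/.04).round(3),'gap',round(p['finger_gap'],3))
    return p
E
python3 -c "
from h import *
rep()"
```

```text
t 7.8 tcp [0.50396 0.00971 0.17122] F [ 0.36 -0.12 -0.73] tau [ 0.05 -0.03 -0.03] turn units [ 0.092 -0.145  0.   ] shift units [ 0.216 -0.033] gap 0.231
```

Emit:
servo_tool(rows=[[0.12,-0.02,0,0.05,-0.08,0],[0.1,-0.01,0,0.04,-0.06,0],[0,0,0,0,0,0],[0,0,0,0,0,0],[0,0,0,0,0,0],[0,0,0,0,0,0],[0,0,0,0,0,0],[0,0,0,0,0,0],[0,0,0,0,0,0],[0,0,0,0,0,0]])

```text
time: 9.05
tool_pos: [0.5134, 0.0119, 0.1711]
eef_rot: [0.12, 0.993, 0.001, 0.0]
wrist_force: [0.3, 0.2, -1.4]
finger_gap: 0.226
```

Run:
```python
from h import *
p=rep()
t=arm.get_image("top");s=arm.get_image("side")
cv2.imwrite("pics/t3.png",t);cv2.imwrite("pics/s3.png",s)
a=cv2.resize(t[225:305,235:339],(390,300),interpolation=0)
b=cv2.resize(s[130:250,250:406],(390,300),interpolation=0)
cv2.imwrite("pics/z3.png",np.hstack([a,b]))
```

```text
t 9.05 tcp [0.51339 0.01188 0.17107] F [ 0.35  0.24 -1.45] tau [-0.   -0.02 -0.06] turn units [-0.017  0.004  0.   ] shift units [-0.02  -0.087] gap 0.226
```

View pics/z3.png

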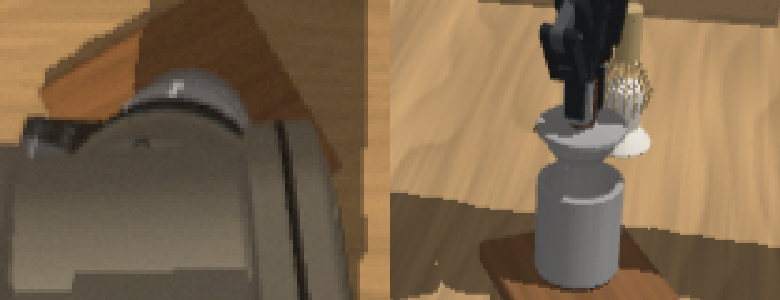

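Emit:
servo_tool(rows=[[-0.02,-0.08,0,-0.01,0,0],[0,0,-0.15,0,0,0],[0,0,-0.15,0,0,0],[0,0,-0.15,0,0,0],[0,0,-0.1,0,0,0],[0,0,0,0,0,0],[0,0,0,0,0,0],[0,0,0,0,0,0],[0,0,0,0,0,0],[0,0,0,0,0,0]])

```text
time: 10.4
tool_pos: [0.5126, 0.0085, 0.1475]
eef_rot: [0.12, 0.993, 0.0, 0.0]
wrist_force: [0.0, -0.2, -0.9]
finger_gap: 0.227
```

Run:
```python
from h import *
p=rep()
t=arm.get_image("top");s=arm.get_image("side")
cv2.imwrite("pics/t4.png",t);cv2.imwrite("pics/s4.png",s)
a=cv2.resize(t[225:305,235:339],(390,300),interpolation=0)
b=cv2.resize(s[150:230,276:380],(390,300),interpolation=0)
cv2.imwrite("pics/z4.png",np.hstack([a,b]))
```

```text
t 10.4 tcp [0.51259 0.00847 0.14745] F [ 0.05 -0.16 -0.88] tau [ 0.03 -0.03  0.04] turn units [-0.006  0.004  0.   ] shift units [ 0.    -0.002] gap 0.227
```

View pics/z4.png

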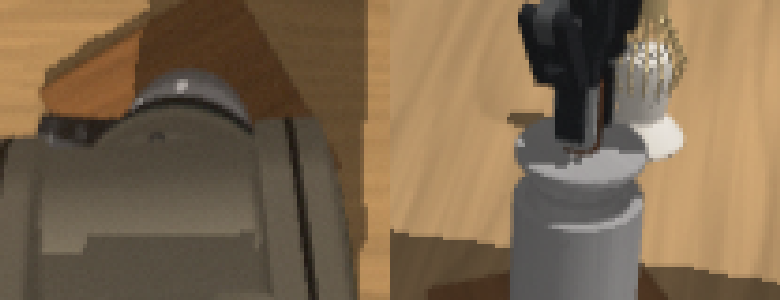

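Run:
```python
from h import *
for z in (.109,.1395): print(proj("side",(.5129,.0087,z)),proj("top",(.5129,.0087,z)))
s=cv2.imread("pics/s4.png"); cv2.imwrite("pics/z4b.png",cv2.resize(s[165:225,300:360],(600,600),interpolation=0))
```

```text
[325.5 201.1] [283.7 263.3]
[326.2 188. ] [283.5 265. ]
```

View pics/z4b.png

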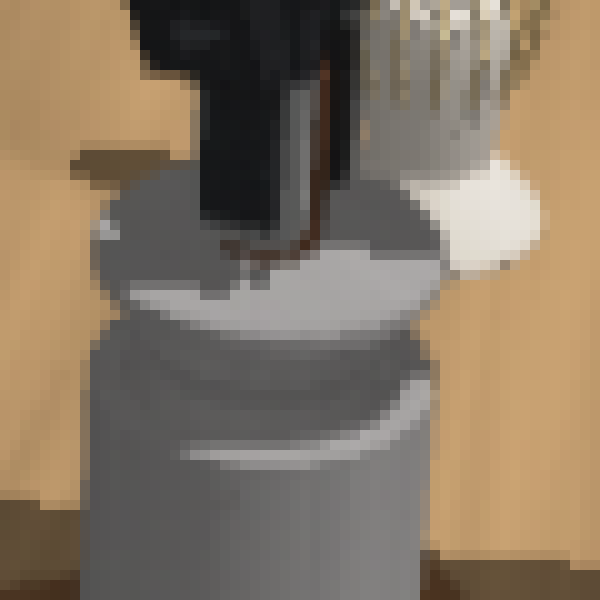

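Emit:
servo_tool(rows=[[0,0,-0.08,0,0,0],[0,0,-0.08,0,0,0],[0,0,-0.08,0,0,0],[0,0,-0.03,0,0,0],[0,0,0,0,0,0],[0,0,0,0,0,0],[0,0,0,0,0,0],[0,0,0,0,0,0],[0,0,0,0,0,0],[0,0,0,0,0,0]])

```text
time: 11.75
tool_pos: [0.5126, 0.0085, 0.1359]
eef_rot: [0.12, 0.993, 0.0, 0.0]
wrist_force: [-0.7, -0.2, -2.1]
finger_gap: 0.228
```

```bash
python3 -c "
from h import *
rep()"
```

```text
t 11.75 tcp [0.51258 0.00848 0.13586] F [-0.74 -0.22 -2.11] tau [-0.03 -0.01 -0.05] turn units [-0.006  0.004  0.   ] shift units [ 0.    -0.002] gap 0.228
```

Emit:
servo_tool(rows=[[0,0,-0.015,0,0,0],[0,0,-0.015,0,0,0],[0,0,-0.015,0,0,0],[0,0,-0.015,0,0,0],[0,0,-0.015,0,0,0],[0,0,-0.015,0,0,0],[0,0,-0.015,0,0,0],[0,0,-0.015,0,0,0],[0,0,-0.015,0,0,0],[0,0,-0.015,0,0,0]])

```text
time: 13.0
tool_pos: [0.5128, 0.0085, 0.133]
eef_rot: [0.12, 0.993, 0.001, 0.001]
wrist_force: [-2.2, 0.1, 7.9]
finger_gap: 0.23
```

```bash
python3 -c "
from h import *
rep()"
```

```text
t 13.0 tcp [0.51282 0.00846 0.13304] F [-2.17  0.14  7.89] tau [-0.03  0.42 -0.  ] turn units [-0.008  0.019  0.   ] shift units [-0.006 -0.002] gap 0.23
```

Emit:
servo_tool(rows=[[-0.008,0,-0.015,0,0,0],[-0.008,0,-0.015,0,0,0],[0,0,-0.015,0,0,0],[0,0,-0.015,0,0,0],[0,0,0,0,0,0],[0,0,0,0,0,0],[0,0,0,0,0,0],[0,0,0,0,0,0],[0,0,0,0,0,0],[0,0,0,0,0,0]])

```text
time: 14.25
tool_pos: [0.5127, 0.0085, 0.1334]
eef_rot: [0.12, 0.993, 0.001, 0.002]
wrist_force: [-0.8, 0.0, 3.2]
finger_gap: 0.232
```

```bash
python3 -c "
from h import *
rep()"
```

```text
t 14.25 tcp [0.51274 0.00845 0.13338] F [-0.77  0.01  3.22] tau [0.01 0.18 0.02] turn units [-0.009  0.04   0.   ] shift units [-0.004 -0.001] gap 0.232
```

Emit:
servo_tool(rows=[[0,0,-0.02,0,0.03,0],[0,0,-0.02,0,0,0],[0,0,-0.02,0,0,0],[0,0,-0.02,0,0,0],[0,0,-0.02,0,0,0],[0,0,-0.02,0,0,0],[0,0,-0.02,0,0,0],[0,0,-0.02,0,0,0],[0,0,-0.02,0,0,0],[0,0,-0.02,0,0,0]])

```text
time: 15.5
tool_pos: [0.513, 0.0085, 0.1325]
eef_rot: [0.12, 0.993, 0.001, 0.001]
wrist_force: [-2.8, 0.2, 11.2]
finger_gap: 0.227
```

```bash
python3 -c "
from h import *
rep()"
```

```text
t 15.5 tcp [0.51299 0.00846 0.13252] F [-2.79  0.21 11.16] tau [-0.09  0.7   0.  ] turn units [-0.011  0.026  0.   ] shift units [-0.01  -0.001] gap 0.227
```

Emit:
servo_tool(rows=[[-0.02,0,-0.01,0,0,0],[-0.02,0,-0.015,0,0,0],[-0.02,0,-0.02,0,0,0],[-0.02,0,-0.022,0,0,0],[-0.015,0,-0.024,0,0,0],[-0.01,0,-0.024,0,0,0],[-0.01,0,-0.024,0,0,0],[-0.01,0,-0.024,0,0,0],[-0.01,0,-0.024,0,0,0],[-0.01,0,-0.024,0,0,0]])

```text
time: 16.75
tool_pos: [0.5128, 0.0085, 0.1323]
eef_rot: [0.12, 0.993, 0.002, 0.008]
wrist_force: [-2.9, 0.2, 10.6]
finger_gap: 0.226
```

```bash
python3 -c "
from h import *
rep()"
```

```text
t 16.75 tcp [0.5128  0.00852 0.13229] F [-2.87  0.18 10.63] tau [-0.02  0.5   0.02] turn units [-0.017  0.139  0.   ] shift units [-0.005 -0.003] gap 0.226
```

Emit:
servo_tool(rows=[[0,0,0.05,0,0.05,0],[0,0,0.05,0,0.05,0],[0,0,0,0,0.03,0],[0,0,0,0,0,0],[0,0,0,0,0,0],[0,0,0,0,0,0],[0,0,0,0,0,0],[0,0,0,0,0,0],[0,0,0,0,0,0],[0,0,0,0,0,0]])

```text
time: 18.0
tool_pos: [0.5124, 0.0085, 0.1353]
eef_rot: [0.12, 0.993, 0.001, -0.001]
wrist_force: [-0.4, -0.3, -1.1]
finger_gap: 0.226
```

Run:
```python
from h import *
p=rep()
t=arm.get_image("top");s=arm.get_image("side")
cv2.imwrite("pics/t5.png",t);cv2.imwrite("pics/s5.png",s)
a=cv2.resize(t[235:295,255:315],(400,400),interpolation=0)
cv2.imwrite("pics/z5.png",np.hstack([a,cv2.resize(s[170:230,300:360],(400,400),interpolation=0)]))
```

```text
t 18.0 tcp [0.51243 0.00849 0.13531] F [-0.45 -0.25 -1.05] tau [ 0.02  0.04 -0.01] turn units [-0.016 -0.009 -0.   ] shift units [ 0.004 -0.002] gap 0.226
```

View pics/z5.png

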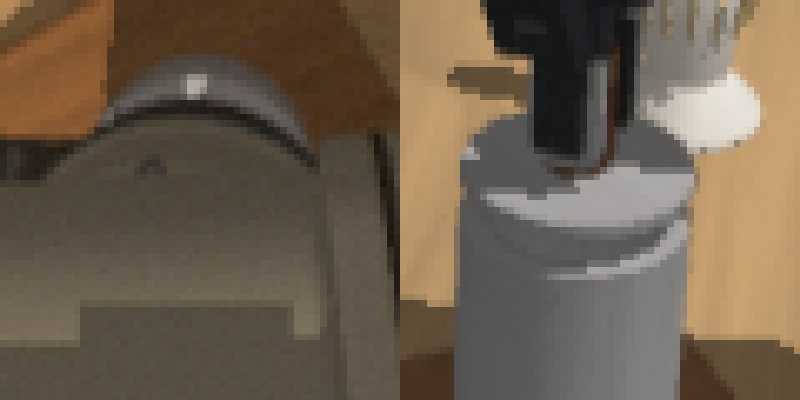

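Emit:
servo_tool(rows=[[0,0,-0.03,0,0,0],[0,0,-0.03,0,0.005,0],[0,0,-0.025,0,0.01,0],[0,0,-0.025,0,0.01,0],[-0.005,0,-0.025,0,0.01,0],[-0.005,0,-0.025,0,0.01,0],[-0.005,0,-0.028,0,0.01,0],[-0.005,0,-0.028,0,0.01,0],[-0.005,0,-0.028,0,0.01,0],[-0.005,0,-0.028,0,0.01,0]])

```text
time: 19.35
tool_pos: [0.513, 0.0085, 0.1326]
eef_rot: [0.121, 0.993, 0.001, -0.003]
wrist_force: [-2.2, 0.2, 11.2]
finger_gap: 0.23
```

```bash
python3 -c "
from h import *
rep()"
```

```text
t 19.35 tcp [0.51302 0.00845 0.13263] F [-2.22  0.2  11.25] tau [0.02 0.54 0.  ] turn units [-0.02  -0.044 -0.   ] shift units [-0.01  -0.001] gap 0.23
```

Emit:
servo_tool(rows=[[-0.005,0,-0.03,0,-0.01,0],[-0.005,0,-0.03,0,-0.01,0],[-0.005,0,-0.03,0,0,0],[-0.005,0,-0.03,0,0,0],[-0.005,0,-0.03,0,0,0],[-0.005,0,-0.033,0,0,0],[-0.005,0,-0.033,0,0,0],[-0.005,0,-0.033,0,0,0],[-0.005,0,-0.033,0,0,0],[-0.005,0,-0.033,0,0,0]])

```text
time: 20.6
tool_pos: [0.5132, 0.0084, 0.132]
eef_rot: [0.121, 0.993, 0.002, 0.003]
wrist_force: [-1.9, -0.2, 10.2]
finger_gap: 0.23
```

```bash
python3 -c "
from h import *
rep()"
```

```text
t 20.6 tcp [0.51317 0.00837 0.13199] F [-1.92 -0.16 10.18] tau [-0.04  0.52  0.  ] turn units [-0.026  0.051  0.   ] shift units [-0.014  0.001] gap 0.23
```

Emit:
servo_tool(rows=[[-0.005,0,-0.035,0,0.01,0],[-0.005,0,-0.035,0,0.01,0],[-0.005,0,-0.035,0,0.01,0],[-0.005,0,-0.035,0,0.01,0],[-0.005,0,-0.035,0,0.01,0],[-0.005,0,-0.035,0,0.01,0],[-0.005,0,-0.035,0,0.01,0],[-0.005,0,-0.035,0,0.01,0],[-0.005,0,-0.035,0,0.01,0],[-0.005,0,-0.035,0,0.01,0]])

```text
time: 21.85
tool_pos: [0.5127, 0.0084, 0.1238]
eef_rot: [0.122, 0.993, 0.002, -0.001]
wrist_force: [-0.6, 0.7, 5.7]
finger_gap: 0.228
```

```bash
python3 -c "
from h import *
rep()"
```

```text
t 21.85 tcp [0.51267 0.00837 0.12381] F [-0.64  0.69  5.74] tau [-0.12  0.32  0.05] turn units [-0.029 -0.006 -0.   ] shift units [-0.002  0.001] gap 0.228
```

Emit:
servo_tool(rows=[[0,0,-0.02,0,0,0],[0,0,-0.025,0,0,0],[0,0,-0.025,0,0,0],[0,0,-0.025,0,0,0],[0,0,-0.025,0,0,0],[0,0,-0.025,0,0,0],[0,0,-0.025,0,0,0],[0,0,-0.025,0,0,0],[0,0,-0.025,0,0,0],[0,0,-0.025,0,0,0]])

```text
time: 23.1
tool_pos: [0.5127, 0.0085, 0.1236]
eef_rot: [0.121, 0.993, 0.002, 0.001]
wrist_force: [-1.7, 0.3, 9.6]
finger_gap: 0.226
```

```bash
python3 -c "
from h import *
rep()"
```

```text
t 23.1 tcp [0.51274 0.00846 0.12358] F [-1.67  0.34  9.55] tau [-0.22  0.63 -0.03] turn units [-0.027  0.014  0.   ] shift units [-0.003 -0.001] gap 0.226
```

Emit:
servo_tool(rows=[[0,0,0,0,0,0],[0,0,0,0,0,0],[0,0,0,0,0,0],[0,0,0,0,0,0],[0,0,0,0,0,0],[0,0,0,0,0,0],[0,0,0,0,0,0],[0,0,0,0,0,0],[0,0,0,0,0,0],[0,0,0,0,0,0]])

```text
time: 24.35
tool_pos: [0.5126, 0.0084, 0.1241]
eef_rot: [0.121, 0.993, 0.002, 0.001]
wrist_force: [-0.3, 0.0, 2.1]
finger_gap: 0.225
```

Run:
```python
from h import *
p=rep()
s=arm.get_image("side")
cv2.imwrite("pics/s6.png",s)
cv2.imwrite("pics/z6.png",cv2.resize(s[170:250,290:370],(480,480),interpolation=0))
```

```text
t 24.35 tcp [0.51263 0.00838 0.12413] F [-0.29  0.01  2.08] tau [-0.09  0.15 -0.02] turn units [-0.027  0.012  0.   ] shift units [-0.001  0.   ] gap 0.225
```

View pics/z6.png

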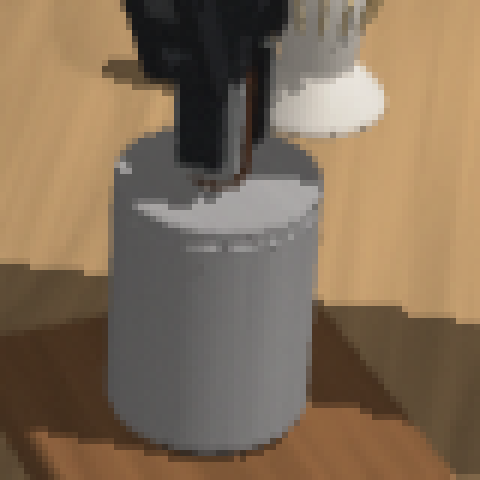

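Emit:
servo_tool(rows=[[0,0,0.01,0,0,0],[0,0,0.01,0,0,0],[0,0,0.01,0,0,0],[0,0,0.01,0,0,0],[0,0,0.01,0,0,0],[0,0,0.01,0,0,0],[0,0,0.01,0,0,0],[0,0,0.01,0,0,0],[0,0,0.01,0,0,0],[0,0,0.01,0,0,0]])

```text
time: 25.65
tool_pos: [0.5121, 0.0084, 0.1262]
eef_rot: [0.121, 0.993, 0.002, -0.0]
wrist_force: [1.0, -0.3, -10.7]
finger_gap: 0.229
```

```bash
python3 -c "
from h import *
rep()"
```

```text
t 25.65 tcp [0.51212 0.0084  0.12621] F [  0.97  -0.26 -10.74] tau [ 0.01 -0.49 -0.02] turn units [-0.026 -0.003 -0.   ] shift units [ 0.012 -0.   ] gap 0.229
```

Emit:
servo_tool(rows=[[0,0,0.008,0,0,0],[0,0,0.008,0,0,0],[0,0,0.008,0,0,0],[0,0,0.008,0,0,0],[0,0,0.008,0,0,0],[0,0,0.008,0,0,0],[0,0,0.008,0,0,0],[0,0,0.008,0,0,0],[0,0,0.008,0,0,0],[0,0,0.008,0,0,0]])

```text
time: 26.9
tool_pos: [0.5115, 0.0085, 0.1278]
eef_rot: [0.121, 0.993, 0.001, -0.001]
wrist_force: [2.0, -0.2, -13.2]
finger_gap: 0.226
```

```bash
python3 -c "
from h import *
rep()"
```

```text
t 26.9 tcp [0.51155 0.0085  0.12782] F [  1.96  -0.23 -13.23] tau [ 0.02 -0.74  0.02] turn units [-0.026 -0.018 -0.   ] shift units [ 0.026 -0.002] gap 0.226
```

Emit:
servo_tool(rows=[[0,0,0,0,0,0],[0,0,0,0,0,0],[0,0,0,0,0,0],[0,0,0.003,0,0,0],[0,0,0.003,0,0,0],[0,0,0.003,0,0,0],[0,0,0.003,0,0,0],[0,0,0.003,0,0,0],[0,0,0.003,0,0,0],[0,0,0.003,0,0,0]])

```text
time: 28.15
tool_pos: [0.5119, 0.0084, 0.1308]
eef_rot: [0.121, 0.993, 0.002, -0.001]
wrist_force: [-1.0, 0.9, 1.9]
finger_gap: 0.227
```

Run:
```python
from h import *
p=rep()
s=arm.get_image("side")
cv2.imwrite("pics/s7.png",s)
cv2.imwrite("pics/z7.png",cv2.resize(s[170:250,290:370],(480,480),interpolation=0))
```

```text
t 28.15 tcp [0.51189 0.00839 0.13077] F [-0.96  0.95  1.91] tau [-0.02  0.27 -0.05] turn units [-0.026 -0.007 -0.   ] shift units [0.018 0.   ] gap 0.227
```

View pics/z7.png

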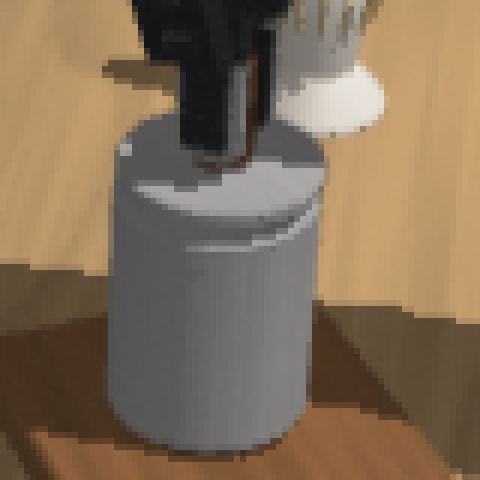

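Emit:
servo_tool(rows=[[0,0,-0.025,0,0,0],[0,0,-0.03,0,0,0],[0,0,-0.033,0,0.005,0],[0,0,-0.033,0,0.005,0],[0,0,-0.033,0,0.005,0],[0,0,-0.033,0,0.005,0],[0,0,-0.033,0,0.005,0],[0,0,-0.033,0,0.005,0],[0,0,-0.033,0,0.005,0],[0,0,-0.033,0,0.005,0]])

```text
time: 29.45
tool_pos: [0.5131, 0.0086, 0.1233]
eef_rot: [0.121, 0.993, 0.002, -0.001]
wrist_force: [-4.2, -0.4, 14.5]
finger_gap: 0.226
```

```bash
python3 -c "
from h import *
rep()"
```

```text
t 29.45 tcp [0.51313 0.00857 0.12328] F [-4.2  -0.38 14.46] tau [-0.26  1.02  0.  ] turn units [-0.028 -0.01  -0.   ] shift units [-0.013 -0.004] gap 0.226
```

Emit:
servo_tool(rows=[[0,0,0,0,0,0],[0,0,0,0,0,0],[0,0,0,0,0,0],[0,0,0,0,0,0],[0,0,0,0,0,0],[0,0,0,0,0,0],[0,0,0,0,0,0],[0,0,0,0,0,0],[0,0,0,0,0,0],[0,0,0,0,0,0]])

```text
time: 30.7
tool_pos: [0.5131, 0.0085, 0.1241]
eef_rot: [0.121, 0.993, 0.002, -0.001]
wrist_force: [0.1, 0.6, 0.6]
finger_gap: 0.225
```

```bash
python3 -c "
from h import *
rep()"
```

```text
t 30.7 tcp [0.51311 0.0085  0.12411] F [0.07 0.64 0.64] tau [-0.11  0.18 -0.03] turn units [-0.028 -0.009 -0.   ] shift units [-0.013 -0.002] gap 0.225
```

Emit:
servo_tool(rows=[[0,0,0.01,0,0,0],[0,0,0.01,0,0,0],[0,0,0.01,0,0,0],[0,0,0.01,0,0,0],[0,0,0.01,0,0,0],[0,0,0.01,0,0,0],[0,0,0.01,0,0,0],[0,0,0.004,0,0,0],[0,0,0,0,0,0],[0,0,0,0,0,0]])

```text
time: 31.95
tool_pos: [0.5126, 0.0084, 0.1257]
eef_rot: [0.121, 0.993, 0.001, -0.002]
wrist_force: [0.5, -0.4, -5.4]
finger_gap: 0.225
```

```bash
python3 -c "
from h import *
rep()"
```

```text
t 31.95 tcp [0.51258 0.00841 0.12572] F [ 0.49 -0.36 -5.35] tau [-0.04 -0.06 -0.01] turn units [-0.026 -0.023 -0.   ] shift units [ 0.001 -0.   ] gap 0.225
```

Emit:
servo_tool(rows=[[0,0,0.01,0,0,0],[0,0,0.01,0,0,0],[0,0,0.008,0,0,0],[0,0,0.006,0,0,0],[0,0,0.005,0,0,0],[0,0,0.005,0,0,0],[0,0,0.005,0,0,0],[0,0,0.005,0,0,0],[0,0,0.005,0,0,0],[0,0,0.005,0,0,0]])

```text
time: 33.2
tool_pos: [0.5123, 0.0084, 0.1267]
eef_rot: [0.121, 0.993, 0.001, -0.002]
wrist_force: [0.6, -0.4, -14.1]
finger_gap: 0.226
```

```bash
python3 -c "
from h import *
rep()"
```

```text
t 33.2 tcp [0.51226 0.00844 0.12669] F [  0.6   -0.43 -14.09] tau [ 0.   -0.58 -0.02] turn units [-0.026 -0.033 -0.   ] shift units [ 0.008 -0.001] gap 0.226
```

Emit:
servo_tool(rows=[[0,0,-0.012,0,0,0],[0,0,-0.003,0,0,0],[0,0,0.001,0,0,0],[0,0,0.001,0,0,0],[0,0,0.001,0,0,0],[0,0,0.001,0,0,0],[0,0,0.001,0,0,0],[0,0,0.001,0,0,0],[0,0,0.001,0,0,0],[0,0,0.001,0,0,0]])

```text
time: 34.45
tool_pos: [0.5123, 0.0084, 0.1266]
eef_rot: [0.121, 0.993, 0.001, -0.002]
wrist_force: [1.4, -0.7, -12.6]
finger_gap: 0.225
```

```bash
python3 -c "
from h import *
rep()"
```

```text
t 34.45 tcp [0.5123  0.00844 0.12656] F [  1.4   -0.67 -12.56] tau [-0.02 -0.5   0.06] turn units [-0.026 -0.032 -0.   ] shift units [ 0.008 -0.001] gap 0.225
```

Emit:
servo_tool(rows=[[0,0,-0.014,0,0,0],[0,0,-0.006,0,0,0],[0,0,0,0,0,0],[0,0,0.001,0,0,0],[0,0,0.001,0,0,0],[0,0,0.001,0,0,0],[0,0,0.001,0,0,0],[0,0,0.001,0,0,0],[0,0,0.001,0,0,0],[0,0,0.001,0,0,0]])

```text
time: 35.7
tool_pos: [0.5124, 0.0084, 0.1264]
eef_rot: [0.121, 0.993, 0.001, -0.002]
wrist_force: [1.2, 0.4, -10.1]
finger_gap: 0.229
```

```bash
python3 -c "
from h import *
rep()"
```

```text
t 35.7 tcp [0.51237 0.00841 0.1264 ] F [  1.23   0.45 -10.12] tau [-0.06 -0.41  0.01] turn units [-0.026 -0.03  -0.   ] shift units [ 0.006 -0.   ] gap 0.229
```

Emit:
servo_tool(rows=[[0,0,0.001,0,0,0],[0,0,0.001,0,0,0],[0,0,0.001,0,0,0],[0,0,0.001,0,0,0],[0,0,0.001,0,0,0],[0,0,0.001,0,0,0],[0,0,0.001,0,0,0],[0,0,0.001,0,0,0],[0,0,0.001,0,0,0],[0,0,0.001,0,0,0]])

```text
time: 36.95
tool_pos: [0.5123, 0.0084, 0.1265]
eef_rot: [0.121, 0.993, 0.001, -0.002]
wrist_force: [2.1, -0.2, -12.6]
finger_gap: 0.23
```

```bash
python3 -c "
from h import *
rep()
s=arm.get_image('side')
cv2.imwrite('pics/z8.png',cv2.resize(s[170:250,290:370],(480,480),interpolation=0))"
```

```text
t 36.95 tcp [0.51234 0.00843 0.1265 ] F [  2.13  -0.24 -12.58] tau [-0.06 -0.51  0.05] turn units [-0.026 -0.031 -0.   ] shift units [ 0.006 -0.001] gap 0.23
```

View pics/z8.png

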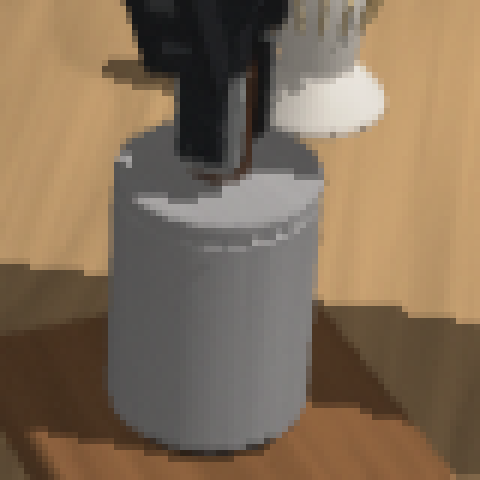

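Emit:
servo_tool(rows=[[0,0,-0.016,0,0,0],[0,0,-0.01,0,0,0],[0,0,-0.002,0,0,0],[0,0,0,0,0,0],[0,0,0,0,0,0],[0,0,0,0,0,0],[0,0,0,0,0,0],[0,0,0,0,0,0],[0,0,0,0,0,0],[0,0,0,0,0,0]])

```text
time: 38.25
tool_pos: [0.5124, 0.0084, 0.1261]
eef_rot: [0.121, 0.993, 0.001, -0.002]
wrist_force: [0.5, 0.1, -8.2]
finger_gap: 0.226
```

```bash
python3 -c "
from h import *
rep()"
```

```text
t 38.25 tcp [0.5124  0.00837 0.12614] F [ 0.47  0.05 -8.19] tau [-0.08 -0.24 -0.01] turn units [-0.026 -0.027 -0.   ] shift units [0.005 0.001] gap 0.226
```

Emit:
servo_tool(rows=[[0,0,0.001,0,0,0],[0,0,0.001,0,0,0],[0,0,0.001,0,0,0],[0,0,0.001,0,0,0],[0,0,0.001,0,0,0],[0,0,0.001,0,0,0],[0,0,0.001,0,0,0],[0,0,0.001,0,0,0],[0,0,0.001,0,0,0],[0,0,0.001,0,0,0]])

```text
time: 39.5
tool_pos: [0.5124, 0.0084, 0.1263]
eef_rot: [0.121, 0.993, 0.001, -0.002]
wrist_force: [0.6, 0.5, -8.6]
finger_gap: 0.225
```

```bash
python3 -c "
from h import *
rep()"
```

```text
t 39.5 tcp [0.5124  0.00842 0.12628] F [ 0.65  0.53 -8.62] tau [-0.01 -0.37 -0.01] turn units [-0.026 -0.028 -0.   ] shift units [ 0.005 -0.001] gap 0.225
```

Held at 7–9 N net for over a second, still caught. Now I press it back down to be fully home.

Emit:
servo_tool(rows=[[0,0,-0.03,0,0,0],[0,0,-0.03,0,0,0],[0,0,-0.03,0,0,0],[0,0,-0.025,0,0,0],[0,0,-0.025,0,0,0],[0,0,-0.025,0,0,0],[0,0,-0.025,0,0,0],[0,0,0,0,0,0],[0,0,0,0,0,0],[0,0,0,0,0,0]])

```text
time: 40.75
tool_pos: [0.5132, 0.0085, 0.1243]
eef_rot: [0.121, 0.993, 0.002, 0.0]
wrist_force: [-0.4, 0.2, 0.1]
finger_gap: 0.228
```

```bash
python3 -c "
from h import *
rep()"
```

```text
t 40.75 tcp [0.5132  0.00852 0.12426] F [-0.39  0.24  0.08] tau [-0.04  0.15  0.01] turn units [-0.028  0.004  0.   ] shift units [-0.015 -0.003] gap 0.228
```

Emit:
servo_tool(rows=[[0,0,0,0,0,0],[0,0,0,0,0,0],[0,0,0,0,0,0],[0,0,0,0,0,0],[0,0,0,0,0,0],[0,0,0,0,0,0],[0,0,0,0,0,0],[0,0,0,0,0,0],[0,0,0,0,0,0],[0,0,0,0,0,0]], gripper=0.2)

```text
time: 42.0
tool_pos: [0.5139, 0.0087, 0.1241]
eef_rot: [0.121, 0.993, 0.002, 0.0]
wrist_force: [-0.8, -0.1, -0.3]
finger_gap: 0.595
```

Emit:
servo_tool(rows=[[0,0,0.2,0,0,0],[0,0,0.5,0,0,0],[0,0,0.5,0,0,0],[0,0,0.5,0,0,0],[0,0.4,0.5,0,0,0],[0,0.8,0.3,0,0,0],[0,0.8,0,0,0,0],[0,0.8,0,0,0,0],[0,0.8,0,0,0,0],[0,0.4,0,0,0,0]])

```text
time: 43.25
tool_pos: [0.5142, 0.1711, 0.2331]
eef_rot: [0.124, 0.992, 0.002, 0.003]
wrist_force: [1.8, -0.1, -1.0]
finger_gap: 0.6
```

Run:
```python
from h import *
p=rep()
t=arm.get_image("top");s=arm.get_image("side")
cv2.imwrite("pics/t9.png",t);cv2.imwrite("pics/s9.png",s)
cv2.imwrite("pics/z9.png",np.hstack([cv2.resize(t[225:305,245:325],(390,390),interpolation=0),cv2.resize(s[165:255,285:375],(390,390),interpolation=0)]))
```

```text
t 43.25 tcp [0.51417 0.17113 0.23312] F [ 1.76 -0.15 -1.  ] tau [-0.06 -0.01 -0.01] turn units [-0.034  0.058  0.   ] shift units [-0.039 -4.068] gap 0.6
```

View pics/z9.png

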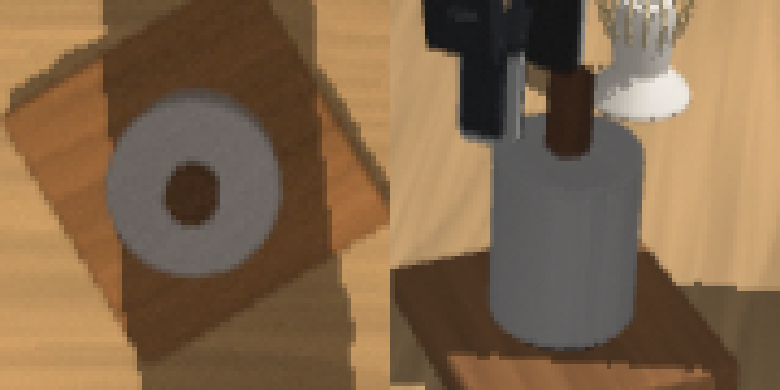

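View pics/t9.png

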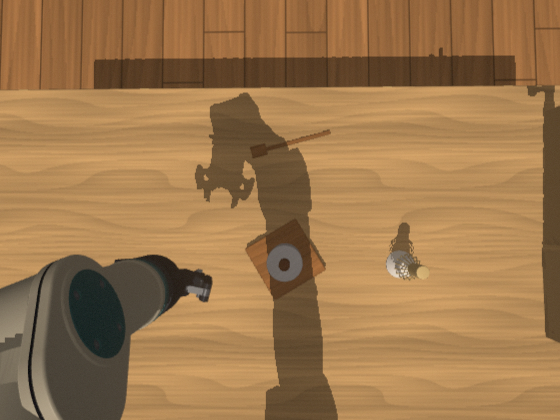

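Emit:
servo_tool(rows=[[0,0,0,0,0,0],[0,0,0,0,0,0],[0,0,0,0,0,0],[0,0,0,0,0,0],[0,0,0,0,0,0],[0,0,0,0,0,0],[0,0,0,0,0,0],[0,0,0,0,0,0],[0,0,0,0,0,0],[0,0,0,0,0,0]])

```text
time: 44.6
tool_pos: [0.5146, 0.1655, 0.2329]
eef_rot: [0.127, 0.992, 0.001, 0.003]
wrist_force: [0.1, -0.1, -0.0]
finger_gap: 0.599
```

Run:
```python
from h import *
s=arm.get_image("side")
cv2.imwrite("pics/zA.png",cv2.resize(s[160:260,270:370],(500,500),interpolation=0))
```

```text
(no output)
```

View pics/zA.png

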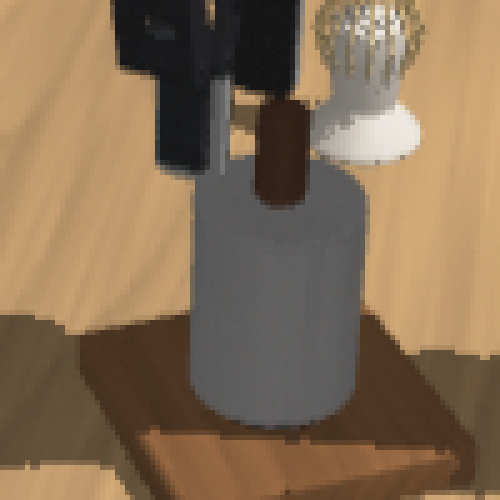

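The flange lies flush on the rim with no gap, the lid is upright, and the gripper is clear of it.

```bash
python3 -c "
from plant import arm
print(arm.finish_job())"
```

```text
the job is handed in; nothing more can be done
None
```

The lid is home in the caddy and passed the tug check, but only on the second try: I tore it out on the first. The job is handed in, with no verdict reported.

- **Pressing:** I gripped the lid by its knob and pressed it straight down until the catches snapped. The highest pressing force I read was about 16 N. I only get a force reading at the end of each 1.25 s move, so peaks between readings are not covered.
- **First tug:** The force crept up to about 12 N at the last reading, and the lid came off its catches before the next one. I pressed it home again.
- **Second tug:** I pulled too hard on the way in, reading about 13 N. I then brought it down and held the lid for about 5 s. The end-of-move readings were 11.4, 9, 11.4, 7.1 and 7.5 N, so it was not one steady 9 N. The lid stayed caught throughout. These figures take off about 1.1 N for the lid's weight.
- **Last checks:** I pressed the lid down again, let go and backed away. The final pictures show the flange flush on the rim, with the lid centred and upright. The whisk and scoop looked unmoved by eye, and the wrist force was about 0.

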